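Egg temperature check with the thermometer from the touch-latch case

TASK

Press the lid of the white instrument case until its touch latch clicks, then catch the lid and let it up under your hand until it stands fully open, never letting it fly. Lift the thermometer out of its cradle, lay it flat on the wooden board and let go of it, then take it again by the middle with its button squeezed, point it at the middle of the tallest chocolate egg's belly from about 10 cm and hold it steady there for two seconds. Finally lay it gently flat on the board again and let go, with the lid left open and the eggs and everything else on the bench left undisturbed.

Things in the scene. Friction and masses are not known exactly. Their poses are not given: they have to be found in the camera images.
- case: white laminate instrument case fixed to the bench at the robot's left, 260 (x) x 220 (y) x 78 mm high, walls 10 mm, inner floor 6 mm up; origin: centre of its underside. The handleless lid is inset flush with the rim and hinged along the case's +y side (away from the bench's middle); the touch latch is in the middle of its -y wall
- cradle (a point): on the floor of the rubber cradle in the case, below the thermometer's origin, 22 mm above the bench; axes as the case's. The thermometer lies in it along the case's y axis, lens towards +y (the hinge), tail towards -y. Two cheeks beside it, y from -24 to 36 mm and 28 mm high, guard its middle and button: only the tail is free for a grip
- lid (a joint): lid angle, rad: 0 shut, flush; down to -0.045 when pressed in; grows as it opens, end stop at 1.45, nearly upright. Panel 236 x 196 x 10 mm. Pressed at lid_press with about 2.5 N it goes in 5 mm, clicks and meets its stop at 7.5 mm; then a spring drives it up all the way (about 0.6 N at lid_press, over 5 rad/s if left alone) and keeps it open. It does not latch again in this job
- lid_hinge (a point): point on the hinge axis, at the middle of the lid's length and level with its top face when shut (78 mm above the bench, 100 mm from the case's centre on its +y side). The axis runs along the case's x axis. Orientation follows the lid
- lid_press (a point): point on the lid's outer (top) face near the latch, 170 mm from the hinge axis and 29 mm from the lid's free edge; moves with the lid
- thermo: bar-shaped infrared thermometer, loose, 0.12 kg, 140 mm long: grey body 32 wide, 34 mm high (x -70 to 40 mm) and a black round snout 28 mm across (x 40 to 70 mm), lens at its end. Origin: middle of its length on the underside; x along it out of the lens, z up. In the case its underside is 22 mm above the bench. Centre of mass 9 mm behind the origin
- lens (a point): centre of the lens, 70 mm ahead of the thermometer's origin and 17 mm above its underside; x is the line of sight. Same orientation as the thermometer
- tail (a point): middle of the free tail, where to lift the thermometer out of the cradle: 50 mm behind the origin, 17 mm above the underside; grip across the 32 mm width
- button (a joint): how far the thermometer's button is pressed, in m: 0 out, 0.005 fully in (stop); a reading needs over 0.003. Needs about 4 N; a firm grip over it presses it home
- button_face (a point): centre of the outer face of the button on the thermometer's left (+y) side: 34 mm long, 16 mm high, standing 6 mm out of the side, 15 mm ahead of the thermometer's origin and 18 mm above its underside. A grip across the body there (38 mm wide) squeezes it
- board: wooden board fixed on the bench before the robot, 220 (x) x 180 (y) x 12 mm high; origin: centre of its underside
- egg_tall: the tallest of three dark chocolate eggs, 163 mm high standing on its square foot (75 mm), round, up to 98 mm thick; loose; origin: centre of the underside of the foot
- belly (a point): middle of the tall egg's belly: inside it on its axis, 84 mm above the bench; the shell is 49 mm out from it all round
- egg_mid: bystander: chocolate egg like the tall one but only 126 mm high on its square foot, up to 76 mm thick; loose; origin: centre of the underside of the foot
- egg_small: bystander: chocolate egg, 98 mm high on its foot, up to 58 mm thick; loose; origin: centre of the underside of the foot
- brush: bystander: small paint brush, 130 mm long, 12 mm thick, lying on the floor of the case about 90 mm beside the thermometer, parallel to it; loose
- scraper: bystander: steel scraper with a black handle, 255 mm long, lying on the bench at the robot's right front; loose
- mould: bystander: clear plastic mould plate with 8 filled round cavities, 135 x 275 x 24 mm, at the far right; loose
- bowl: bystander: steel bowl, 110 mm across, 45 mm high, beyond the eggs; loose
- cutter: bystander: steel ring cutter, 72 mm across, 35 mm high, at the far end; loose
Things that resemble listed ones, but are neither listed nor needed, are in the scene too. What is shaped like the egg_tall but green or red is not meant.

How it is judged:
By the outcome, as a careful person would: the job done as asked, in the order asked, and still so for the second after the job is handed in, with the robot touching nothing.
It also fails if it takes over 72 s, if anything falls off the work surface, if the arm or the gripper's body presses on something with over 40 N, if the wrist force passes 120 N, or if a joint passes its speed limit or range.

ROBOT

A 7-joint arm with a two-finger parallel gripper is mounted at the origin on the work surface. World frame = base frame: x ahead of the robot, y to its left, z up, the work surface at z = 0. Lengths are in m, angles in rad, forces in N, time in s.
With the tool pointing down it reaches from about 0.35 to 0.9 m from the base axis. Payload 8.1 kg.
Tool frame: the origin (TCP) lies midway between the tips of the shut fingers; the grasp point (between the pads) lies arm.grasp_offset behind it (arm.grasp_offset is the distance from the TCP to the grasp point, in m); z points along the fingers, y is the line along which they close (so a half turn about z gives the same grasp; the last joint's range is limited). The gripper opens to 92 mm and grips with 3 to 60 N. Pads are 19 mm wide; open, the fingers measure 130 mm over their backs; the gripper's body (75 mm by 190 mm) begins 47 mm behind the grasp point.
Start: joints at [-1.22, 0.434, 0.025, 1.573, -0.012, 1.134, -0.075], TCP at [0.274, 0.562, 0.227] pointing down, gripper open.
Joint ranges: [-2.62, 2.62], [-0.44, 2.09], [-1.27, 1.32], [0.08, 2.57], [-1.32, 4.46], [0.12, 2], [-2.74, 2.74]. Speed limits (rad/s): [2.22, 2.22, 3.01, 3.01, 3.14, 3.14, 3.14].

INTERFACE

Orientations are given as a rotation vector (axis times angle).
In Python, from cell import observe, imaging, arm gives the robot as it stands.
- The arm moves only by the tool apply_moves, never from a script. Its argument "commands" is a list of rows, each a list of 5 numbers: the opening in per cent of the stroke, from 0 (shut) to 100 (fully open), then the shift along the world's x, y, z in units of 0.06 m (1.0 is 0.06 m), then the turn about the world's z in units of 0.5 rad (1.0 is 0.5 rad). A call has 1 to 12 rows; each row shifts and turns the commanded pose from where the row before left it; what a row does not reach is not made up. A row lasts 1/8 s, in which the tool goes at most 62.5 mm and 10.7 degrees, less where a joint would pass 70% of its speed; a pose out of reach is approached as far as the arm can. A call with a number of a shift or a turn outside -1 to 1 is refused whole. A call with a gripper value outside its range is refused whole. The fingers move at their own pace and stop on an object; "newtons" is the grip in N (left out, the last holds). Time passes only in rows, so rows that do not move let the fingers close. It gives the time, the measured TCP pose, the force, the opening and the grip force at its end, in the units of the state.
- observe(): the state, without advancing time (a new reading comes with each control period).
- imaging.get_image(name): name is "scene" or "top"; returns (picture, depth): 480x640x3 uint8, red, green, blue; 480x640 float32, m along the optical axis (not along the pixel's ray), 0 where there is no reading.
- imaging.camera_params(name): a dict with "camera_matrix" (3x3 intrinsics, pixels), "dist" ([k1, k2, p1, p2, k3] as OpenCV has them; the pictures are not rectified), "origin" and "rotation" of the camera in the world. Camera axes: x right, y up, looking along -z (the intrinsics and any distortion apply to the point x, -y, -z); pixel columns grow to the right and rows downward; lengths in m; the calibration is good to about 2 mm. A picture is of the moment at which its call begins. camera_params takes no time and is no camera call.
- arm.sign_off(): hands the job in; it is judged then, once.
The state is a dict: "clock": time; "joints": joint angles; "dq": joint speeds; "joint_efforts": joint torques, N m; "position": TCP position; "ee_rot": TCP orientation; "force": force on the tool from outside, world axes, zero at the start; "ft_torque": the same for the moment, N m; "width": opening from 0.0 (shut) to 1.0 (fully open); "gripper_force": force on a finger pad.
Only numpy, scipy, OpenCV 4.12 (cv2) and the standard library are available. Lean on these libraries where they do the work, as an engineer would, in place of code of your own. Each camera call takes 0.05 s, during which the arm holds its last target. There are 200 camera calls.

## Working session

There is one attempt and no reset: what is moved stays moved. The work goes in short steps, Python scripts to look and compute and a tool call to move; the robot and the scene stay as the last step left them, time stands still between calls to the robot, and variables do not carry over. Pictures are saved under pics/ and viewed, at most 10 in all, crops included, and the job is handed in when it is done.

Besides the shell and the picture viewer there is one more tool, called after ">>>" by a JSON object that holds its "api" and its "payload", one argument or row to a line. apply_moves: Moves the arm, as the interface text tells. Its arguments: {"type":"object","properties":{"commands":{"type":"array"},"newtons":{"type":"number"}},"required":["commands"]}

```bash
mkdir -p pics; ls
cat > h.py <<'E'
import numpy as np, cv2
from cell import observe, imaging, arm
def grab(n):
    im,d=imaging.get_image(n); return im,d,imaging.camera_params(n)
def rays(p,uv):
    uv=np.asarray(uv,float).reshape(-1,1,2)
    q=cv2.undistortPoints(uv,np.array(p['camera_matrix'],float),np.array(p['dist'],float)).reshape(-1,2)
    c=np.c_[q[:,0],-q[:,1],-np.ones(len(q))]
    return np.array(p['origin']),c@np.array(p['rotation']).T
def onplane(p,uv,z):
    o,r=rays(p,uv); return o+r*((z-o[2])/r[:,2])[:,None]
def bydepth(p,uv,d):
    o,r=rays(p,uv); return o+r*np.asarray(d).reshape(-1,1)
def cloud(p,d):
    v,u=np.mgrid[0:480,0:640]; P=bydepth(p,np.c_[u.ravel(),v.ravel()],d.ravel()).reshape(480,640,3).copy(); P[d<=0]=np.nan; return P
def save(im,n): cv2.imwrite('pics/'+n,im[:,:,::-1])
E
python3 - <<'E'
from h import *
print({k:np.round(v,3).tolist() if not isinstance(v,float) else v for k,v in observe().items()}, arm.grasp_offset)
for n in('scene','top'):
    im,d,p=grab(n); save(im,n+'0.png'); np.savez(n+'0.npz',im=im,d=d); print(n,p)
E
```

```text
pics
{'clock': 0.0, 'joints': [-1.22, 0.435, 0.025, 1.574, -0.012, 1.134, -0.075], 'dq': [0.001, -0.002, -0.001, 0.0, -0.001, 0.002, 0.001], 'joint_efforts': [-0.0, -66.786, 0.985, -31.446, -0.061, 0.043, 0.0], 'position': [0.274, 0.561, 0.226], 'ee_rot': [-0.707, -3.061, 0.002], 'force': [-0.339, 0.489, -0.336], 'ft_torque': [-0.021, -0.043, 0.027], 'gripper_force': 0.0, 'width': 0.9986814326367488} 0.0188
scene {'camera_matrix': array([[500.17523393,   0.        , 322.78016418],
       [  0.        , 500.17523393, 242.86660763],
       [  0.        ,   0.        ,   1.        ]]), 'dist': array([-0.04968763,  0.        ,  0.        ,  0.        ,  0.        ]), 'origin': array([1.10586885, 0.52462177, 0.85789484]), 'rotation': array([0.37928125, 0.95392374, 2.27120006])}
top {'camera_matrix': array([[565.16917833,   0.        , 316.57435417],
       [  0.        , 565.16917833, 228.454987  ],
       [  0.        ,   0.        ,   1.        ]]), 'dist': array([-0.12034781,  0.        ,  0.        ,  0.        ,  0.        ]), 'origin': array([ 0.47426474, -0.07587858,  1.62709294]), 'rotation': array([ 0.02132538, -0.05948301, -1.59130355])}
```

```bash
sed -i "s/np.array(p\['rotation'\]).T/cv2.Rodrigues(np.array(p['rotation'],float))[0].T/" h.py
```

```text
(no output)
```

View pics/scene0.png

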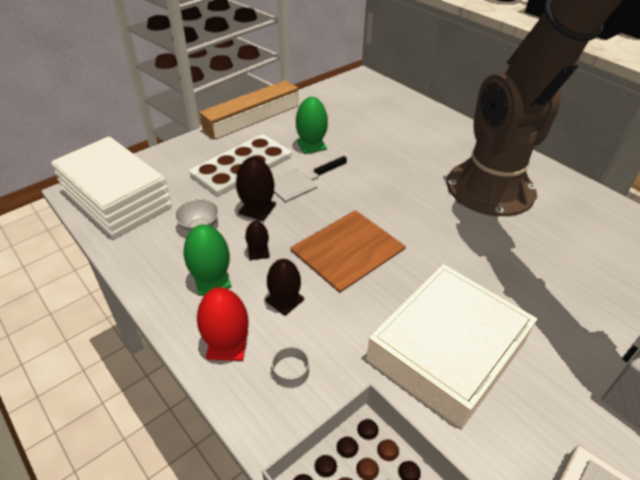

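View pics/top0.png

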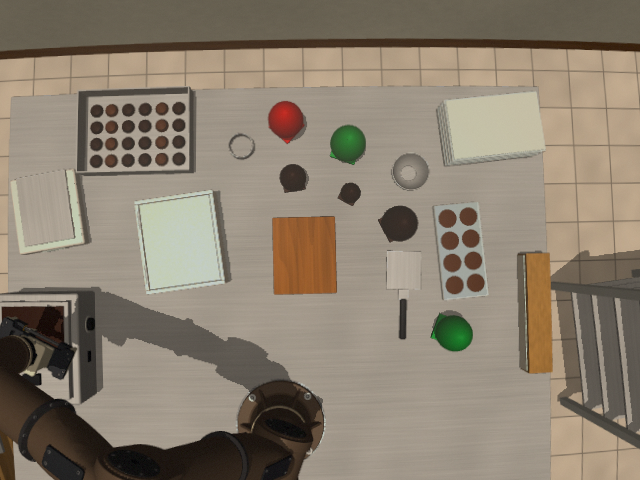

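Candidates: dark eggs in top at (398,223), (293,178), (349,193); scene (255,185), (285,285), (257,240). The green (348,145),(453,333) and red (286,120) are excluded; the tall dark one is (398,223) by size. The case is the large white box at top (180,242); the white frame at (47,210) and sheet stack at (490,127) are not it.

```bash
cat > m.py <<'E'
from h import *
z=np.load('top0.npz'); im,d=z['im'],z['d']; p=imaging.camera_params('top')
P=cloud(p,d); H=P[...,2]
print('bench z',np.nanmedian(H[300:400,330:380]))
def rect(mask,name,zz):
    mask=mask.astype(np.uint8); n,l,s,c=cv2.connectedComponentsWithStats(mask)
    k=1+np.argmax(s[1:,4]); ct=cv2.findContours((l==k).astype(np.uint8),0,2)[0]
    ct=max(ct,key=len).reshape(-1,2); W=onplane(p,ct,zz)[:,:2]
    r=cv2.minAreaRect(W.astype(np.float32)*1000); print(name,np.round(r[0],1),np.round(r[1],1),round(r[2],2), 'corners',np.round(cv2.boxPoints(r)).tolist())
roi=np.zeros(H.shape,bool); roi[170:310,110:245]=1
rect(roi&(H>.06)&(H<.1),'case',.078)
print('lid z',np.nanmedian(H[215:270,155:205]))
b=np.zeros(H.shape,bool); b[200:310,255:350]=1
hsv=cv2.cvtColor(im,cv2.COLOR_RGB2HSV)
rect(b&(hsv[...,1]>110)&(hsv[...,0]<20),'board',.012)
for nm,(u,v),w in(('tall',(398,223),30),('mid',(293,178),22),('small',(349,193),18)):
    m=np.zeros(H.shape,bool); m[v-w:v+w,u-w:u+w]=1
    m&=(hsv[...,2]<75)&(H>.015); Q=P[m]
    top=Q[:,2].max(); T=Q[Q[:,2]>top-.012]
    # circle from upper hemisphere via least squares, ellipsoid-free: centroid of the cap
    print(nm,'top z',round(top,3),'cap xy',T[:,:2].mean(0).round(4),'n',len(T),'range',Q[:,:2].min(0).round(3),Q[:,:2].max(0).round(3))
# scene
z=np.load('scene0.npz'); im2,d2=z['im'],z['d']; p2=imaging.camera_params('scene'); P2=cloud(p2,d2)
h2=cv2.cvtColor(im2,cv2.COLOR_RGB2HSV)
for nm,(u,v),w in(('tall',(255,185),36),('mid',(285,285),30),('small',(257,240),22)):
    m=np.zeros(H.shape,bool); m[v-w:v+w,u-w:u+w]=1
    m&=(h2[...,2]<75)&(P2[...,2]>.03); Q=P2[m]
    if nm!='small':
        A=Q
    print(nm,'scene top',Q[:,2].max().round(3),'range',Q[:,:2].min(0).round(3),Q[:,:2].max(0).round(3))
    for lo,hi in((.03,.06),(.06,.1),(.1,.13)):
        B=Q[(Q[:,2]>lo)&(Q[:,2]<hi)]
        if len(B)>20:
            s=np.linalg.lstsq(np.c_[2*B[:,:2],np.ones(len(B))],(B[:,:2]**2).sum(1),rcond=None)[0]; print('  fit',lo,s[:2].round(4),'r',np.sqrt(s[2]+s[0]**2+s[1]**2).round(4),len(B))
m2=np.zeros(H.shape,bool); m2[260:430,360:545]=1; m2&=(P2[...,2]>.07)&(P2[...,2]<.09)
Q=P2[m2]; r=cv2.minAreaRect((Q[:,:2]*1000).astype(np.float32)); print('case scene',r,np.median(Q[:,2]))
big=np.hstack([cv2.resize(im[180:265,355:440],(500,500),interpolation=2)]); save(cv2.resize(im[150:270,260:440],(780,520)),'eggs.png')
E
python3 m.py
```

```text
bench z 0.00012976587187218946
case [524.9 264.9] [261.5 225. ] 6.58 corners [[382.0, 362.0], [408.0, 138.0], [668.0, 168.0], [642.0, 392.0]]
lid z 0.0787731153028729
board [482.  -78.6] [218.7 178.7] 0.14 corners [[372.0, 11.0], [373.0, -168.0], [592.0, -168.0], [591.0, 11.0]]
tall top z 0.17 cap xy [ 0.5623 -0.3414] n 131 range [ 0.516 -0.382] [ 0.61  -0.293]
mid top z 0.131 cap xy [ 0.6982 -0.0505] n 102 range [ 0.662 -0.086] [ 0.732 -0.017]
small top z 0.103 cap xy [ 0.6539 -0.2097] n 78 range [ 0.625 -0.235] [ 0.686 -0.183]
tall scene top 0.167 range [ 0.53  -0.369] [ 0.65  -0.216]
  fit 0.03 [ 0.5697 -0.3333] r 0.032 135
  fit 0.06 [ 0.5907 -0.2973] r 0.0325 452
  fit 0.1 [ 0.5655 -0.3394] r 0.0399 446
mid scene top 0.128 range [ 0.673 -0.067] [ 0.736 -0.013]
  fit 0.03 [ 0.7017 -0.0466] r 0.0294 140
  fit 0.06 [ 0.7006 -0.0478] r 0.0305 526
  fit 0.1 [ 0.7035 -0.0435] r 0.0167 436
small scene top 0.125 range [ 0.636 -0.221] [ 0.704 -0.057]
  fit 0.03 [ 0.6551 -0.2096] r 0.0244 156
  fit 0.06 [ 0.6594 -0.2022] r 0.0149 357
case scene ((524.8641357421875, 265.25335693359375), (263.0734558105469, 221.08518981933594), 7.216237545013428) 0.07749495770887088
```

View pics/eggs.png

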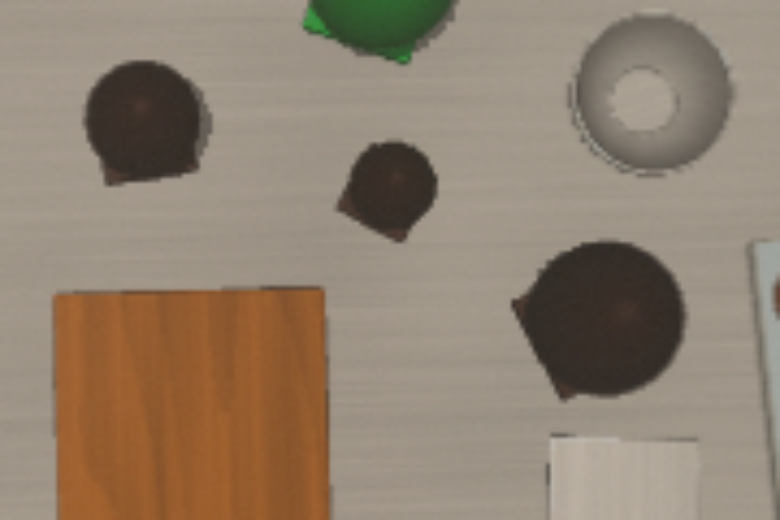

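Crop: three dark eggs; the biggest (crop (605,320), top (398,223)) measures ~0.167 high and ~0.095 wide: it is egg_tall at (0.564,-0.339). Case centre (0.525,0.265), yaw +0.117 rad, board centre (0.482,-0.079). Sizes and heights match. Moving over lid_press with fingers shut.

>>> {"api": "apply_moves", "payload": {
  "commands": [
    [0,0.36,-0.5,-0.14,-0.167],
    [0,0.36,-0.5,-0.14,-0.167],
    [0,0.36,-0.5,-0.14,-0.167],
    [0,0.36,-0.5,-0.14,-0.167],
    [0,0.36,-0.5,-0.14,-0.167],
    [0,0.36,-0.5,-0.14,-0.167],
    [0,0.36,-0.5,-0.14,-0.167],
    [0,0.36,-0.5,-0.14,-0.167],
    [0,0.36,-0.5,-0.14,-0.167],
    [0,0.36,-0.5,-0.14,-0.167],
    [0,0.36,-0.5,-0.14,-0.167],
    [0,0.36,-0.5,-0.14,-0.167]
  ],
  "newtons": 20
}}

```text
clock: 1.6
position: [0.5336, 0.2007, 0.1254]
ee_rot: [-2.093, -2.342, 0.001]
force: [-0.3, -0.2, 0.6]
width: 0.006
gripper_force: 0.0
```

>>> {"api": "apply_moves", "payload": {
  "commands": [
    [0,0,0,-0.36,0],
    [0,0,0,-0.3,0],
    [0,0,0,-0.1,0],
    [0,0,0,-0.03,0]
  ]
}}

```text
clock: 2.1
position: [0.5331, 0.2018, 0.0784]
ee_rot: [-2.09, -2.345, 0.001]
force: [-0.4, 0.3, 1.2]
width: 0.004
gripper_force: 0.3
```

>>> {"api": "apply_moves", "payload": {
  "commands": [
    [0,0,0,-0.03,0],
    [0,0,0,-0.03,0]
  ]
}}

```text
clock: 2.35
position: [0.5335, 0.202, 0.0756]
ee_rot: [2.09, 2.345, 0.002]
force: [-1.1, -0.6, 2.0]
width: 0.005
gripper_force: 1.3
```

>>> {"api": "apply_moves", "payload": {
  "commands": [
    [0,0,0,-0.03,0],
    [0,0,0,-0.03,0]
  ]
}}

```text
clock: 2.6
position: [0.5335, 0.202, 0.0714]
ee_rot: [2.09, 2.345, 0.001]
force: [0.2, 0.3, 0.3]
width: 0.002
gripper_force: 0.4
```

>>> {"api": "apply_moves", "payload": {
  "commands": [
    [0,0,0,-0.03,0]
  ]
}}

```text
clock: 2.72
position: [0.5335, 0.202, 0.0699]
ee_rot: [2.09, 2.345, 0.001]
force: [-2.0, -0.5, 11.0]
width: 0.006
gripper_force: 5.9
```

Run:
```python
import numpy as np
r=.173; ey=np.array([-.117,.993])
th=np.r_[-.045,-.04,-.025,0,.03,np.arange(.07,1.48,.05)]
f=lambda t:np.r_[-r*np.cos(t)*ey,r*np.sin(t)]/.06
a=np.array([f(t) for t in th]); a=np.round(a-a[0],2); dd=np.diff(a,axis=0)
for i in range(0,len(dd),12): print(th[min(i+12,len(th)-1)],[[0]+np.round(x,2).tolist()+[0] for x in dd[i:i+12]])
```

```text
0.42000000000000004 [[0, 0.0, -0.0, 0.01, 0], [0, 0.0, 0.0, 0.05, 0], [0, 0.0, 0.0, 0.07, 0], [0, 0.0, 0.0, 0.09, 0], [0, -0.0, 0.0, 0.11, 0], [0, 0.0, 0.02, 0.14, 0], [0, 0.0, 0.02, 0.15, 0], [0, -0.01, 0.03, 0.14, 0], [0, 0.0, 0.03, 0.14, 0], [0, -0.01, 0.04, 0.14, 0], [0, 0.0, 0.05, 0.13, 0], [0, -0.01, 0.06, 0.14, 0]]
1.02 [[0, -0.01, 0.06, 0.13, 0], [0, 0.0, 0.07, 0.12, 0], [0, -0.01, 0.07, 0.13, 0], [0, -0.01, 0.08, 0.12, 0], [0, -0.01, 0.09, 0.11, 0], [0, -0.01, 0.09, 0.11, 0], [0, -0.01, 0.09, 0.11, 0], [0, -0.02, 0.11, 0.1, 0], [0, -0.01, 0.1, 0.09, 0], [0, -0.01, 0.12, 0.09, 0], [0, -0.02, 0.11, 0.09, 0], [0, -0.01, 0.12, 0.08, 0]]
1.4700000000000002 [[0, -0.02, 0.13, 0.07, 0], [0, -0.01, 0.12, 0.06, 0], [0, -0.02, 0.13, 0.06, 0], [0, -0.01, 0.14, 0.06, 0], [0, -0.02, 0.13, 0.04, 0], [0, -0.01, 0.14, 0.04, 0], [0, -0.02, 0.14, 0.04, 0], [0, -0.02, 0.14, 0.02, 0], [0, -0.01, 0.14, 0.02, 0]]
```

>>> {"api": "apply_moves", "payload": {
  "commands": [
    [0,0,0,0.01,0],
    [0,0,0,0.05,0],
    [0,0,0,0.07,0],
    [0,0,0,0.09,0],
    [0,0,0,0.11,0],
    [0,0,0.02,0.14,0],
    [0,0,0.02,0.15,0],
    [0,-0.01,0.03,0.14,0],
    [0,0,0.03,0.14,0],
    [0,-0.01,0.04,0.14,0],
    [0,0,0.05,0.13,0],
    [0,-0.01,0.06,0.14,0]
  ]
}}

```text
clock: 4.22
position: [0.5314, 0.2169, 0.1486]
ee_rot: [2.09, 2.345, -0.0]
force: [0.6, 1.1, 0.4]
width: 0.004
gripper_force: 0.1
```

>>> {"api": "apply_moves", "payload": {
  "commands": [
    [0,-0.01,0.06,0.13,0],
    [0,0,0.07,0.12,0],
    [0,-0.01,0.07,0.13,0],
    [0,-0.01,0.08,0.12,0],
    [0,-0.01,0.09,0.11,0],
    [0,-0.01,0.09,0.11,0],
    [0,-0.01,0.09,0.11,0],
    [0,-0.02,0.11,0.1,0],
    [0,-0.01,0.1,0.09,0],
    [0,-0.01,0.12,0.09,0],
    [0,-0.02,0.11,0.09,0],
    [0,-0.01,0.12,0.08,0]
  ]
}}

```text
clock: 5.72
position: [0.5235, 0.2839, 0.2253]
ee_rot: [-2.09, -2.345, -0.0]
force: [-0.9, -1.0, -0.1]
width: 0.003
gripper_force: 0.2
```

Run:
```python
from h import *
im,d,p=grab('scene'); im=im[150:450,300:640]; save(cv2.resize(im,(680,600)),'lid1.png')
s=observe(); print(s['clock'],s['force'])
```

```text
5.775 [-0.31195112  1.64705682  1.4179546 ]
```

View pics/lid1.png

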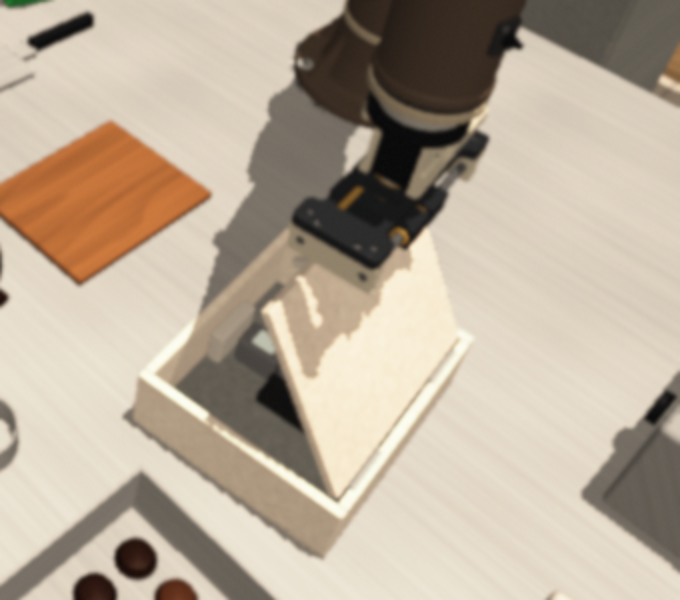

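The half-open lid follows the fingers (lid edge at crop (270,310)). Continuing.

>>> {"api": "apply_moves", "payload": {
  "commands": [
    [0,-0.02,0.13,0.07,0],
    [0,-0.01,0.12,0.06,0],
    [0,-0.02,0.13,0.06,0],
    [0,-0.01,0.14,0.06,0],
    [0,-0.02,0.13,0.04,0],
    [0,-0.01,0.14,0.04,0],
    [0,-0.02,0.13,0.03,0],
    [0,-0.01,0.08,0.02,0],
    [0,-0.01,0.08,0.02,0],
    [0,-0.01,0.08,0.02,0],
    [0,-0.01,0.08,0.02,0],
    [0,-0.01,0.08,0,0]
  ]
}}

```text
clock: 7.28
position: [0.5141, 0.3627, 0.2515]
ee_rot: [2.09, 2.345, 0.0]
force: [0.4, -0.3, 0.5]
width: 0.006
gripper_force: 0.0
```

>>> {"api": "apply_moves", "payload": {
  "commands": [
    [0,-0.01,0.1,0,0],
    [0,-0.01,0.2,0.1,0],
    [0,0,0.1,0.5,0],
    [0,0,0,0.8,0]
  ]
}}

```text
clock: 7.78
position: [0.5117, 0.3876, 0.3351]
ee_rot: [-2.088, -2.346, 0.005]
force: [1.2, 0.8, 0.5]
width: 0.004
gripper_force: 0.0
```

Run:
```python
from h import *
im,d,p=grab('scene'); save(im,'lid2.png'); np.savez('scene1.npz',im=im,d=d)
im,d,p=grab('top'); np.savez('top1.npz',im=im,d=d); save(cv2.resize(im[150:330,100:340],(800,600)),'top1.png')
s=observe(); print(s['clock'],s['position'],s['force'])
```

```text
7.875 [0.51464356 0.38845372 0.34124881] [ 0.8499581   0.1808693  -0.70921441]
```

View pics/lid2.png

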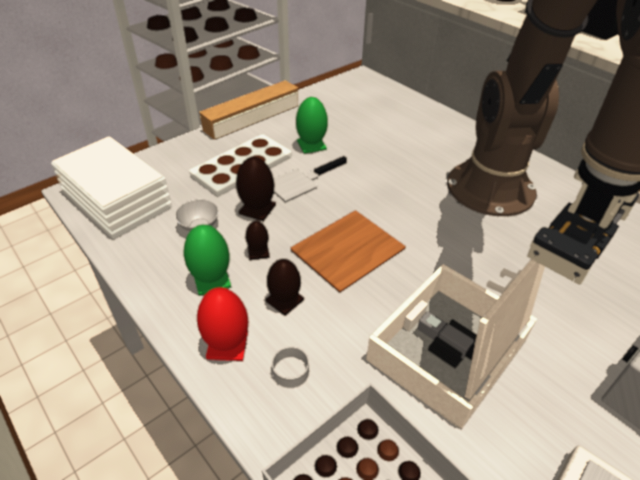

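View pics/top1.png

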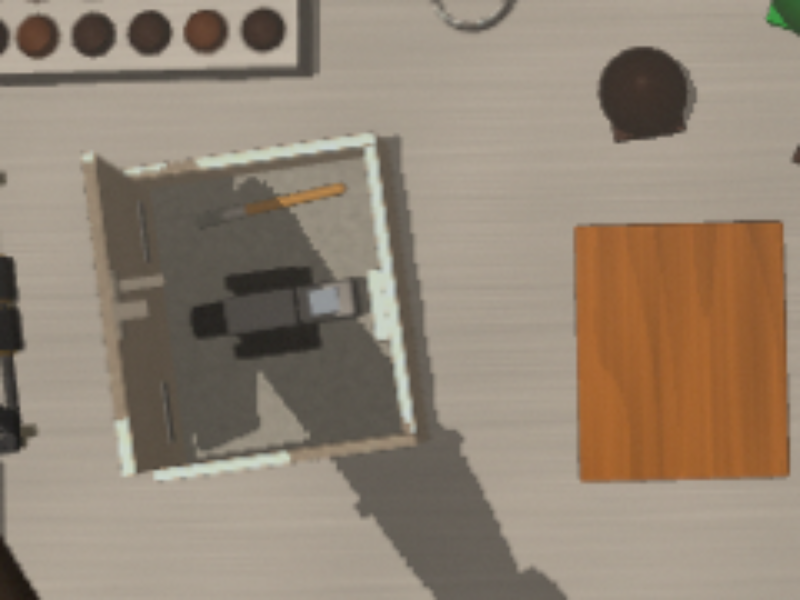

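Lid stands fully open (scene (510,330)); thermometer lies in the cradle, snout at top-crop (192,320), tail end at (368,297); brush at (280,200). Measuring the body from depth.

Run:
```python
from h import *
z=np.load('top1.npz'); p=imaging.camera_params('top'); P=cloud(p,z['d'])
c=np.array([.525,.265]); a=.117; R=np.array([[np.cos(a),-np.sin(a)],[np.sin(a),np.cos(a)]])
for uv in([157.6,246],[210.4,239.1]):
    W=onplane(p,[uv],.042)[0]; print('end',W.round(4),'local',((W[:2]-c)@R).round(4))
Q=P[225:265,150:216].reshape(-1,3); Q=Q[(Q[:,2]>.052)&(Q[:,2]<.064)]
L=(Q[:,:2]-c)@R; print(len(Q),np.median(Q[:,2]))
k=(abs(L[:,0]-np.median(L[:,0]))<.03)&(L[:,1]<.05); L=L[k]
print(np.percentile(L,[1,50,99],axis=0).round(4))
for lo in np.arange(-.1,.05,.02):
    s=L[(L[:,1]>lo)&(L[:,1]<lo+.02),0]
    if len(s): print(lo.round(2),len(s),s.min().round(4),s.max().round(4))
```

```text
end [0.5149 0.3332 0.042 ] local [-0.002   0.0689]
end [0.5314 0.1834 0.042 ] local [-0.0031 -0.0818]
519 0.05616001057951103
[[-0.0301 -0.0728]
 [-0.0018 -0.0109]
 [ 0.0258  0.047 ]]
-0.1 3 -0.024 0.0045
-0.08 47 -0.0157 0.0136
-0.06 73 -0.0168 0.0144
-0.04 71 -0.0174 0.0248
-0.02 90 -0.0309 0.0267
0.0 83 -0.0309 0.0266
0.02 80 -0.0311 0.0257
0.04 18 -0.017 0.0078
```

>>> {"api": "apply_moves", "payload": {
  "commands": [
    [0,0.05,-0.6,0,0],
    [100,0.05,-0.6,0,0],
    [100,0.05,-0.6,0,0],
    [100,0.05,-0.6,0,0],
    [100,0.05,-0.58,-0.4,0],
    [100,0,0,-0.85,0],
    [100,0,0,-0.85,0],
    [100,0,0,-0.85,0],
    [100,0,0,-0.85,0],
    [100,0,0,-0.6,0],
    [100,0,0,0,0]
  ]
}}

```text
clock: 9.25
position: [0.5262, 0.2075, 0.0692]
ee_rot: [-2.089, -2.344, 0.007]
force: [0.3, -0.0, 0.3]
width: 0.99
gripper_force: 0.0
```

>>> {"api": "apply_moves", "payload": {
  "commands": [
    [60,0.06,0.04,-0.3,0],
    [60,0,0,-0.3,0],
    [60,0,0,-0.18,0],
    [60,0,0,0,0]
  ]
}}

```text
clock: 9.75
position: [0.5309, 0.2098, 0.0238]
ee_rot: [-2.09, -2.345, 0.002]
force: [0.2, -0.5, 0.8]
width: 0.628
gripper_force: 0.0
```

Run:
```python
from h import *
s=observe(); print(s['clock'],s['position'],s['force'],s['width'],s['gripper_force'])
```

```text
9.75 [0.53086763 0.20983115 0.02376309] [ 0.16422046 -0.48876942  0.79518586] 0.627857637611506 0.0
```

>>> {"api": "apply_moves", "payload": {
  "commands": [
    [20,0,0,0,0],
    [20,0,0,0,0],
    [20,0,0,0,0],
    [20,0,0,0,0],
    [20,0,0,0,0],
    [20,0,0,0,0]
  ],
  "newtons": 45
}}

```text
clock: 10.5
position: [0.5317, 0.2102, 0.0249]
ee_rot: [2.09, 2.345, 0.001]
force: [-2.1, -0.5, 6.3]
width: 0.345
gripper_force: 44.2
```

>>> {"api": "apply_moves", "payload": {
  "commands": [
    [20,0,0,0.1,0],
    [20,0,0,0.2,0],
    [20,0,0,0.3,0],
    [20,0,0,0.4,0],
    [20,0,0,0.4,0],
    [20,0,0,0.3,0],
    [20,0,0,0,0]
  ]
}}

```text
clock: 11.38
position: [0.5325, 0.2106, 0.1288]
ee_rot: [2.089, 2.344, 0.006]
force: [-0.6, 0.1, -1.1]
width: 0.35
gripper_force: 44.2
```

Run:
```python
from h import *
im,d,p=grab('scene'); save(cv2.resize(im[150:450,300:640],(680,600)),'lift.png')
s=observe(); print(s['clock'],np.round(s['joints'],2),s['position'],s['force'],s['ft_torque'],s['width'],s['gripper_force'])
```

```text
11.425 [-0.72  0.46  0.35  1.85 -0.2   0.87 -0.16] [0.53180656 0.21039547 0.12758302] [-0.03224453  0.56502504 -1.59070808] [-0.12236133  0.03204995 -0.0016266 ] 0.34947432123292466 44.20738756656647
```

View pics/lift.png

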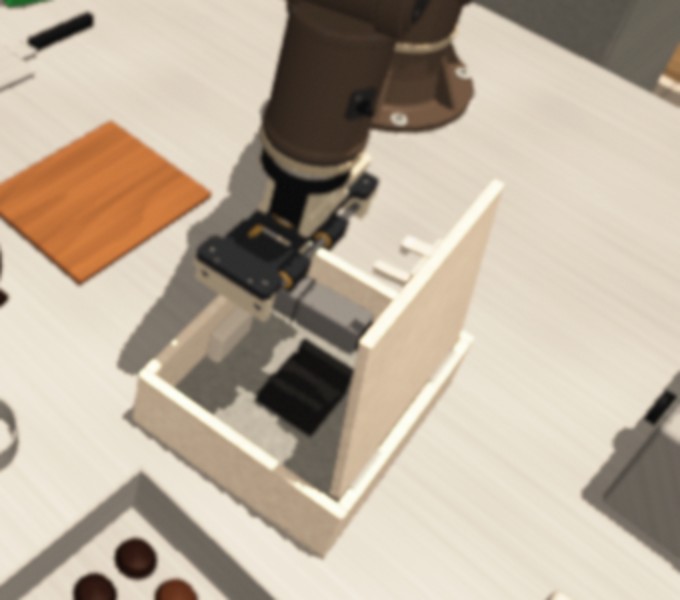

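The thermometer is lifted level out of the cradle (crop (330,310)), with the lid upright. Carrying it to the board with a turn.

>>> {"api": "apply_moves", "payload": {
  "commands": [
    [20,0,-0.3,0,0],
    [20,0,-0.5,0,0],
    [20,-0.1,-0.5,0,-0.3],
    [20,-0.15,-0.5,0,-0.34],
    [20,-0.15,-0.5,0,-0.34],
    [20,-0.2,-0.5,0,-0.34],
    [20,-0.2,-0.4,0,-0.34],
    [20,-0.2,-0.4,0,-0.34],
    [20,-0.2,-0.4,0,-0.34],
    [20,-0.2,-0.2,0,-0.34],
    [20,-0.16,-0.1,0,-0.34],
    [20,-0.1,-0.03,0,-0.34]
  ]
}}

```text
clock: 12.92
position: [0.43, -0.0513, 0.126]
ee_rot: [3.141, -0.004, -0.002]
force: [0.3, 1.2, -0.7]
width: 0.346
gripper_force: 44.2
```

>>> {"api": "apply_moves", "payload": {
  "commands": [
    [20,0,0,-0.3,-0.34],
    [20,0,0,-0.4,-0.34],
    [20,0,0,-0.3,-0.34],
    [20,0,0,0,0]
  ]
}}

```text
clock: 13.42
position: [0.4299, -0.0507, 0.0654]
ee_rot: [3.04, -0.784, -0.005]
force: [0.3, 0.3, -0.2]
width: 0.353
gripper_force: 44.2
```

```bash
cat > st.py <<'E'
from h import *
s=observe(); R=cv2.Rodrigues(np.array(s['ee_rot'],float))[0]
print(s['clock'],'q',np.round(s['joints'],2),'pos',np.round(s['position'],4),'f',np.round(s['force'],1),'w',round(s['width']*92,1),'g',round(s['gripper_force'],1),'psi',np.degrees(np.arctan2(R[1,1],R[0,1])).round(1),'tilt z',R[:,2].round(3))
E
python3 st.py
```

```text
13.425 q [-0.67  0.49  0.89  2.25 -0.62  0.67 -1.4 ] pos [ 0.4299 -0.0507  0.0654] f [ 0.3  0.3 -0.2] w 32.4 g 44.2 psi -118.9 tilt z [-0.004 -0.001 -1.   ]
```

>>> {"api": "apply_moves", "payload": {
  "commands": [
    [20,0,0,-0.25,0],
    [20,0,0,-0.25,0],
    [20,0,0,-0.15,0],
    [20,0,0,-0.1,0],
    [20,0,0,-0.04,0],
    [20,0,0,-0.02,0],
    [20,0,0,0,0]
  ]
}}

```text
clock: 14.3
position: [0.432, -0.0496, 0.0181]
ee_rot: [-3.042, 0.783, -0.0]
force: [-0.4, 0.2, -1.0]
width: 0.35
gripper_force: 44.2
```

```bash
python3 st.py
```

```text
14.3 q [-0.56  0.56  0.76  2.28 -0.75  0.57 -1.29] pos [ 0.432  -0.0496  0.0181] f [-0.4  0.2 -1. ] w 32.2 g 44.2 psi -118.9 tilt z [ 0.  0. -1.]
```

>>> {"api": "apply_moves", "payload": {
  "commands": [
    [20,0,0,-0.02,0],
    [20,0,0,-0.02,0],
    [20,0,0,0,0]
  ]
}}

```text
clock: 14.68
position: [0.4318, -0.0496, 0.0155]
ee_rot: [3.042, -0.784, -0.0]
force: [0.0, 0.1, -1.3]
width: 0.348
gripper_force: 44.2
```

```bash
python3 st.py
```

```text
14.675 q [-0.56  0.57  0.75  2.28 -0.76  0.56 -1.29] pos [ 0.4318 -0.0496  0.0155] f [ 0.   0.1 -1.3] w 32.0 g 44.2 psi -118.9 tilt z [-0. -0. -1.]
```

>>> {"api": "apply_moves", "payload": {
  "commands": [
    [20,0,0,-0.01,0],
    [20,0,0,-0.01,0],
    [20,0,0,0,0]
  ]
}}

```text
clock: 15.05
position: [0.4318, -0.0496, 0.0149]
ee_rot: [-3.041, 0.784, -0.0]
force: [-4.1, 0.5, 14.7]
width: 0.349
gripper_force: 44.2
```

```bash
python3 st.py
```

```text
15.05 q [-0.55  0.57  0.75  2.28 -0.76  0.56 -1.28] pos [ 0.4318 -0.0496  0.0149] f [-4.1  0.5 14.7] w 32.1 g 44.2 psi -118.9 tilt z [ 0.     0.001 -1.   ]
```

>>> {"api": "apply_moves", "payload": {
  "commands": [
    [20,0,0,0.008,0],
    [60,0,0,0,0],
    [60,0,0,0,0],
    [60,0,0,0,0],
    [60,0,0,0.3,0],
    [60,0,0,0.6,0],
    [60,0,0,0.6,0],
    [80,-0.3,0.6,0.6,0],
    [80,-0.4,0.8,0,0],
    [80,-0.4,0.8,0,0],
    [80,0,0,0,0]
  ]
}}

```text
clock: 16.42
position: [0.3662, 0.0828, 0.1368]
ee_rot: [-3.046, 0.767, 0.003]
force: [1.2, -0.3, 0.0]
width: 0.796
gripper_force: 0.0
```

```bash
python3 st.py
cat > th.py <<'E'
import sys
from h import *
im,d,p=grab('top'); P=cloud(p,d); H=P[...,2]; np.savez(sys.argv[1]+'.npz',im=im,d=d)
m=np.zeros(H.shape,bool); m[205:305,262:348]=1
hsv=cv2.cvtColor(im,cv2.COLOR_RGB2HSV)
m&=(H>.022)&(H<.06)
Q=P[m]; print(len(Q),'z',np.percentile(Q[:,2],[5,50,95]).round(4))
r=cv2.minAreaRect((Q[:,:2]*1000).astype(np.float32)); print(r)
B=Q[Q[:,2]>.040]; r=cv2.minAreaRect((B[:,:2]*1000).astype(np.float32)); print('upper',r)
save(cv2.resize(im[195:310,240:360],(626,600)),sys.argv[1]+'.png')
E
python3 th.py th1
```

```text
16.425 q [-1.34  0.27  1.21  2.31 -0.37  0.77 -1.94] pos [0.3662 0.0828 0.1368] f [ 1.2 -0.3  0. ] w 73.2 g 0.0 psi -118.3 tilt z [-0.002  0.001 -1.   ]
594 z [0.0342 0.045  0.052 ]
((487.3388977050781, -77.65987396240234), (153.68373107910156, 201.81300354003906), 89.93544006347656)
upper ((483.33770751953125, -70.61917114257812), (36.95695114135742, 138.6125030517578), 64.05626678466797)
```

View pics/th1.png

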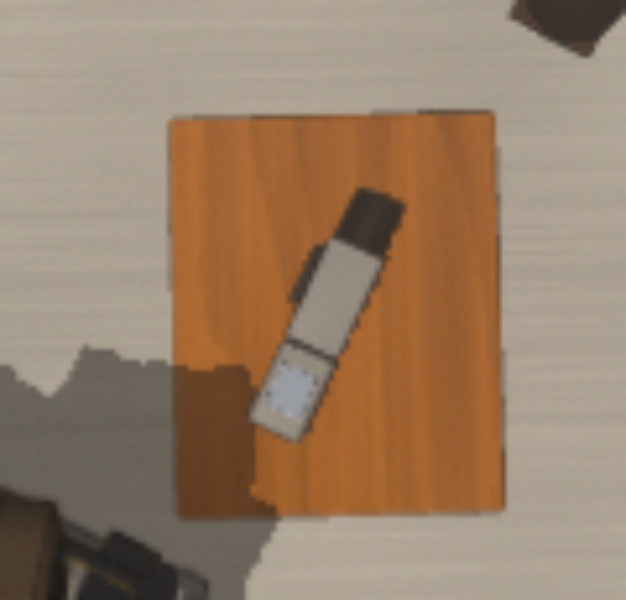

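The thermometer lies flat on the board, snout at crop (385,198), tail end (274,429), button on the left side (305,272).

Run:
```python
from h import *
p=imaging.camera_params('top')
c=np.array([[250,418],[298,440],[332,238],[383,258]])/5.2174+[240,195]
W=onplane(p,c,.046)[:,:2]; t=W[:2].mean(0); f=W[2:].mean(0); print(W.round(4)); v=f-t
print('tail',t.round(4),'front',f.round(4),'len',np.linalg.norm(v).round(4),'yaw',np.degrees(np.arctan2(v[1],v[0])).round(1),'w',np.linalg.norm(W[0]-W[1]).round(4))
u=np.array([np.cos(np.radians(-28.9)),np.sin(np.radians(-28.9))])
for o in(t+.07*u,f-.04*u,[.4318+.05*u[0],-.0496+.05*u[1]]): print('origin est',np.round(o,4),'button',np.round(o+.015*u,4))
```

```text
[[ 0.4264 -0.0323]
 [ 0.4141 -0.0577]
 [ 0.5217 -0.0781]
 [ 0.5104 -0.1052]]
tail [ 0.4202 -0.045 ] front [ 0.5161 -0.0917] len 0.1066 yaw -26.0 w 0.0282
origin est [ 0.4815 -0.0788] button [ 0.4946 -0.0861]
origin est [ 0.4811 -0.0724] button [ 0.4942 -0.0796]
origin est [ 0.4756 -0.0738] button [ 0.4887 -0.081 ]
```

>>> {"api": "apply_moves", "payload": {
  "commands": [
    [80,0.117,-0.152,0,0.35],
    [80,0.117,-0.152,0,0.35],
    [80,0.117,-0.152,0,0.35],
    [80,0.117,-0.152,0,0.35],
    [80,0.117,-0.152,0,0.35],
    [80,0.117,-0.152,0,0.35],
    [80,0.117,-0.152,0,0.35],
    [80,0.117,-0.152,0,0.35],
    [80,0.117,-0.152,0,0.35],
    [80,0.117,-0.152,0,0.35],
    [80,0.117,-0.152,0,0.35],
    [80,0.117,-0.152,0,0.35]
  ]
}}

```text
clock: 17.98
position: [0.4532, -0.0338, 0.1372]
ee_rot: [-2.191, -2.251, -0.001]
force: [-0.1, -0.7, 0.0]
width: 0.802
gripper_force: 0.0
```

>>> {"api": "apply_moves", "payload": {
  "commands": [
    [80,0.117,-0.152,0,0.35],
    [80,0.117,-0.152,0,0.35],
    [80,0.117,-0.152,0,0.35],
    [80,0.117,-0.152,0,0.35],
    [80,0.117,-0.152,0,0.35],
    [80,0.117,-0.152,0,0.35],
    [80,0,0,0,0]
  ]
}}

```text
clock: 18.85
position: [0.495, -0.0889, 0.1372]
ee_rot: [-0.779, -3.043, 0.0]
force: [-0.5, -0.6, 0.3]
width: 0.803
gripper_force: 0.0
```

```bash
python3 st.py
```

```text
18.85 q [-0.18  0.34  0.32  2.   -0.14  0.82  1.29] pos [ 0.495  -0.0889  0.1372] f [-0.5 -0.6  0.3] w 73.9 g 0.0 psi 61.3 tilt z [-0.  0. -1.]
```

>>> {"api": "apply_moves", "payload": {
  "commands": [
    [80,-0.04,0.12,-0.5,0.02],
    [80,0,0,-0.5,0],
    [80,0,0,-0.4,0],
    [80,0,0,-0.3,0],
    [80,0,0,-0.2,0],
    [80,0,0,-0.1,0],
    [80,0,0,-0.03,0],
    [80,0,0,0,0]
  ]
}}

```text
clock: 19.85
position: [0.4928, -0.0789, 0.0158]
ee_rot: [-0.756, -3.049, -0.001]
force: [0.0, 0.0, -0.2]
width: 0.798
gripper_force: 0.0
```

```bash
python3 st.py
```

```text
19.85 q [-0.12  0.53  0.24  2.1  -0.24  0.53  1.37] pos [ 0.4928 -0.0789  0.0158] f [ 0.   0.  -0.2] w 73.4 g 0.0 psi 62.1 tilt z [-0.  0. -1.]
```

>>> {"api": "apply_moves", "payload": {
  "commands": [
    [50,0,0,0,0],
    [44,0,0,0,0],
    [20,0,0,0,0],
    [20,0,0,0,0],
    [20,0,0,0,0],
    [20,0,0,0,0],
    [20,0,0,0,0]
  ],
  "newtons": 35
}}

```text
clock: 20.72
position: [0.4926, -0.0789, 0.0156]
ee_rot: [-0.755, -3.049, -0.0]
force: [-1.0, 0.1, 2.7]
width: 0.348
gripper_force: 35.0
```

```bash
python3 st.py
```

```text
20.725 q [-0.12  0.53  0.24  2.1  -0.24  0.53  1.37] pos [ 0.4926 -0.0789  0.0156] f [-1.   0.1  2.7] w 32.0 g 35.0 psi 62.2 tilt z [-0.001  0.    -1.   ]
```

>>> {"api": "apply_moves", "payload": {
  "commands": [
    [20,0,0,0.1,0],
    [20,0,0,0.3,0],
    [20,0,0,0.4,0],
    [20,0,0,0.12,0],
    [20,0.02,-0.15,0,-0.2],
    [20,0.02,-0.15,0,-0.26],
    [20,0.03,-0.2,0,-0.28],
    [20,0.03,-0.2,0,-0.28],
    [20,0.03,-0.2,0,-0.28],
    [20,0.03,-0.17,0,-0.26],
    [20,0,0,0,0]
  ]
}}

```text
clock: 22.1
position: [0.5018, -0.1435, 0.0702]
ee_rot: [-1.858, -2.533, 0.001]
force: [-0.1, 0.2, -1.0]
width: 0.35
gripper_force: 35.0
```

```bash
python3 st.py
python3 - <<'E'
from h import *
W=[]
for i in range(3):
    im,d,p=grab('top'); W.append(observe()['width']*92)
    if i==0: save(cv2.resize(im[160:290,270:440],(784,600)),'aim.png'); np.savez('aimt.npz',im=im,d=d)
im,d,p=grab('scene'); np.savez('aims.npz',im=im,d=d); print(W)
E
python3 st.py
```

```text
22.1 q [-0.19  0.5   0.5   2.02 -0.36  0.71  0.84] pos [ 0.5018 -0.1435  0.0702] f [-0.1  0.2 -1. ] w 32.2 g 35.0 psi 17.5 tilt z [-0.001  0.    -1.   ]
[32.34826297851224, 32.512542683398806, 32.54390440994701]
22.3 q [-0.19  0.5   0.5   2.02 -0.36  0.71  0.84] pos [ 0.5019 -0.1423  0.0705] f [-0.5  0.6 -0.3] w 32.3 g 35.0 psi 17.7 tilt z [-0.001  0.001 -1.   ]
```

View pics/aim.png

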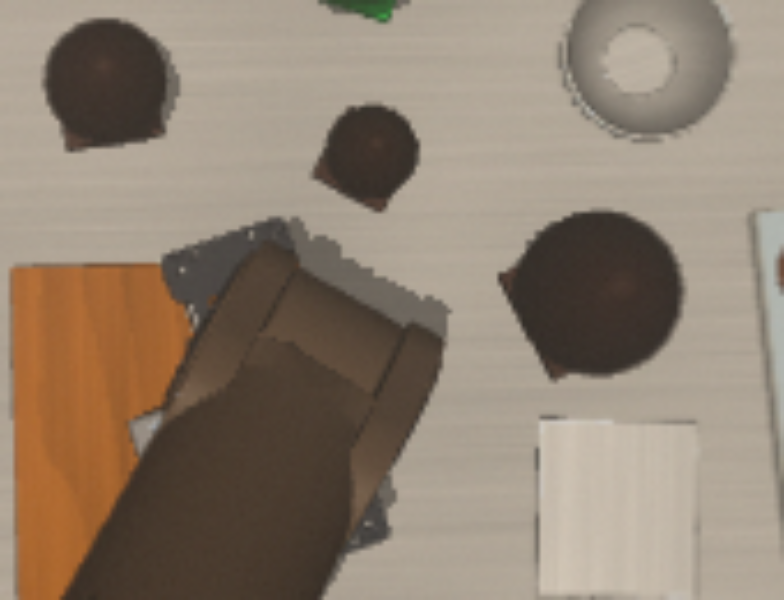

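Top view: thermometer under the wrist aimed at the tall egg (crop (600,290)); nothing disturbed. Checking the button-to-pad alignment and the aim by the scene camera.

Run:
```python
from h import *
p=imaging.camera_params('top')
b=onplane(p,np.array([[306,274],[320,247],[292,302]])/5.2174+[240,195],.032)[:,:2]
u=np.array([np.cos(np.radians(-27.8)),np.sin(np.radians(-27.8))]); n=np.array([-u[1],u[0]])
g=np.array([.4926,-.0789]); print(((b-g)@u).round(4),((b-g)@n).round(4))
sn=onplane(p,np.array([[385,198]])/5.2174+[240,195],.030)[0,:2]; ta=onplane(p,np.array([[274,429]])/5.2174+[240,195],.046)[0,:2]
print('snout rel grip',((sn-g)@u).round(4),((sn-g)@n).round(4),'tail',((ta-g)@u).round(4),((ta-g)@n).round(4))
im=np.load('aims.npz')['im']; save(cv2.resize(im[130:310,200:440],(800,600),interpolation=2),'aims.png')
```

```text
[ 0.0021  0.0185 -0.0148] [0.0183 0.0181 0.0183]
snout rel grip 0.0581 -0.0015 tail -0.0799 -0.0038
```

View pics/aims.png

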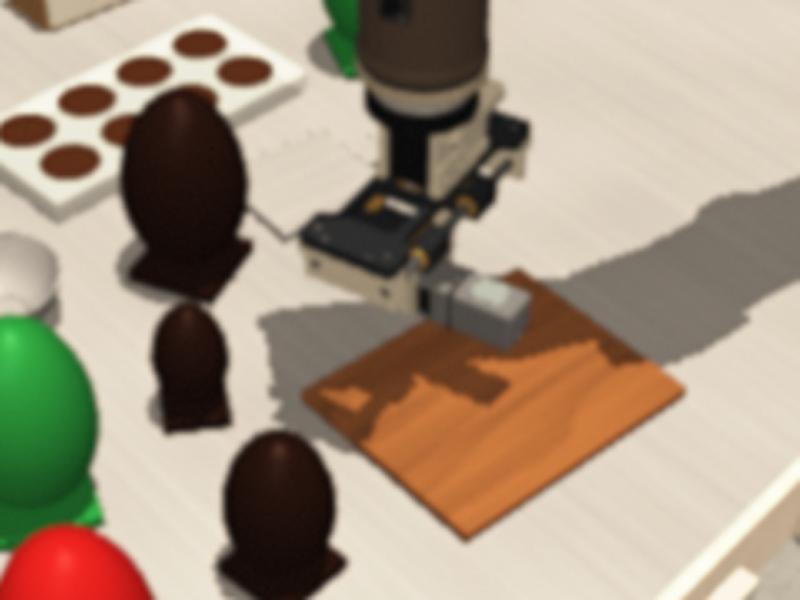

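The line of sight passes within about 2 mm of the belly axis, the lens is about 99 mm from the shell, and the pads cover the button. Holding.

>>> {"api": "apply_moves", "payload": {
  "commands": [
    [20,0,0,0,0],
    [20,0,0,0,0],
    [20,0,0,0,0],
    [20,0,0,0,0],
    [20,0,0,0,0],
    [20,0,0,0,0],
    [20,0,0,0,0],
    [20,0,0,0,0],
    [20,0,0,0,0],
    [20,0,0,0,0],
    [20,0,0,0,0],
    [20,0,0,0,0]
  ]
}}

```text
clock: 23.8
position: [0.5021, -0.143, 0.0707]
ee_rot: [-1.858, -2.533, -0.001]
force: [0.2, 0.2, -1.2]
width: 0.352
gripper_force: 35.0
```

>>> {"api": "apply_moves", "payload": {
  "commands": [
    [20,0,0,0,0],
    [20,0,0,0,0],
    [20,0,0,0,0],
    [20,0,0,0,0],
    [20,0,0,0,0],
    [20,0,0,0,0],
    [20,0,0,0,0],
    [20,0,0,0,0],
    [20,0,0,0,0],
    [20,0,0,0,0]
  ]
}}

```text
clock: 25.05
position: [0.5021, -0.143, 0.0707]
ee_rot: [-1.857, -2.533, -0.001]
force: [0.3, -0.1, -1.6]
width: 0.349
gripper_force: 35.0
```

```bash
python3 st.py
```

```text
25.05 q [-0.19  0.5   0.5   2.02 -0.36  0.71  0.84] pos [ 0.5021 -0.143   0.0707] f [ 0.3 -0.1 -1.6] w 32.1 g 35.0 psi 17.5 tilt z [-0.     0.001 -1.   ]
```

>>> {"api": "apply_moves", "payload": {
  "commands": [
    [20,-0.02,0.15,0,0.2],
    [20,-0.03,0.2,0,0.28],
    [20,-0.03,0.2,0,0.28],
    [20,-0.03,0.2,0,0.28],
    [20,-0.03,0.17,0,0.28],
    [20,-0.02,0.15,0,0.24],
    [20,0,0,-0.2,0],
    [20,0,0,-0.3,0],
    [20,0,0,-0.22,0],
    [20,0,0,-0.1,0],
    [20,0,0,-0.05,0],
    [20,0,0,0,0]
  ]
}}

```text
clock: 26.55
position: [0.4926, -0.0789, 0.0185]
ee_rot: [-0.756, -3.049, -0.0]
force: [-0.5, -0.6, -0.8]
width: 0.351
gripper_force: 35.0
```

```bash
python3 st.py
```

```text
26.55 q [-0.13  0.53  0.24  2.1  -0.24  0.54  1.37] pos [ 0.4926 -0.0789  0.0185] f [-0.5 -0.6 -0.8] w 32.3 g 35.0 psi 62.2 tilt z [-0.001  0.    -1.   ]
```

>>> {"api": "apply_moves", "payload": {
  "commands": [
    [20,0,0,-0.02,0],
    [20,0,0,-0.015,0],
    [20,0,0,-0.01,0],
    [20,0,0,0,0]
  ]
}}

```text
clock: 27.05
position: [0.4925, -0.0788, 0.0158]
ee_rot: [-0.755, -3.049, -0.0]
force: [-0.5, 0.4, -1.7]
width: 0.355
gripper_force: 35.0
```

```bash
python3 st.py
```

```text
27.05 q [-0.12  0.53  0.24  2.1  -0.24  0.53  1.37] pos [ 0.4925 -0.0788  0.0158] f [-0.5  0.4 -1.7] w 32.6 g 35.0 psi 62.2 tilt z [-0.001  0.    -1.   ]
```

>>> {"api": "apply_moves", "payload": {
  "commands": [
    [20,0,0,-0.005,0],
    [20,0,0,0,0]
  ]
}}

```text
clock: 27.3
position: [0.4926, -0.0788, 0.0156]
ee_rot: [-0.755, -3.049, -0.0]
force: [-0.2, -0.1, 0.5]
width: 0.351
gripper_force: 35.0
```

>>> {"api": "apply_moves", "payload": {
  "commands": [
    [80,0,0,0,0],
    [80,0,0,0,0],
    [80,0,0,0,0],
    [80,0,0,0,0],
    [80,0,0,0.3,0],
    [80,0,0,0.6,0],
    [80,0,0,0.8,0],
    [80,0,0,0.8,0],
    [80,-0.5,0.5,0.5,0],
    [80,-0.5,0.5,0,0],
    [80,-0.5,0.5,0,0],
    [80,0,0,0,0]
  ]
}}

```text
clock: 28.8
position: [0.4005, 0.013, 0.1955]
ee_rot: [-0.749, -3.049, -0.002]
force: [0.3, 0.1, 0.6]
width: 0.798
gripper_force: 0.0
```

```bash
python3 st.py; python3 th.py th2
python3 - <<'E'
from h import *
A=np.load('top1.npz'); p=imaging.camera_params('top'); a=np.load('top1.npz'); b=np.load('th2.npz')
t1=np.load('th1.npz')
P=cloud(p,b['d']); Q=P[205:305,262:348].reshape(-1,3); Q=Q[(Q[:,2]>.022)&(Q[:,2]<.052)&(Q[:,0]>.395)&(abs(Q[:,1]+.079)<.085)]
r=cv2.minAreaRect((Q[Q[:,2]>.038][:,:2]*1000).astype(np.float32)); print('thermo',r,np.percentile(Q[:,2],[5,50,95]))
# egg/bystander changes
h0=cv2.cvtColor(np.load('top0.npz')['im'],6 and cv2.COLOR_RGB2GRAY).astype(int); h1=cv2.cvtColor(b['im'],cv2.COLOR_RGB2GRAY).astype(int)
D=abs(h0-h1)>40
for n,(x0,y0,x1,y1) in dict(eggs=(270,150,430,215),tall=(370,200,425,248),right=(380,195,500,345),bowl=(385,145,440,195),cutter=(225,130,260,165)).items(): print(n,D[y0:y1,x0:x1].sum())
# lid: highest structure near hinge
L=P[180:320,100:190].reshape(-1,3); L=L[(L[:,2]>.2)&(L[:,2]<.3)]; print('lid top',L[:,2].max().round(3),L.mean(0).round(3),len(L))
E
```

```text
28.8 q [-0.42  0.09  0.28  2.14 -0.04  0.91  0.97] pos [0.4005 0.013  0.1955] f [0.3 0.1 0.6] w 73.5 g 0.0 psi 62.4 tilt z [-0.001  0.001 -1.   ]
604 z [0.0345 0.045  0.0514]
((476.017578125, -81.84292602539062), (204.88511657714844, 145.18482971191406), 1.8827296495437622)
upper ((482.0005798339844, -72.1930160522461), (36.3860969543457, 140.28665161132812), 62.256221771240234)
thermo ((481.9625549316406, -72.2292709350586), (36.40334701538086, 140.30970764160156), 62.35036849975586) [0.03448116 0.04481831 0.05048508]
eggs 0
tall 0
right 0
bowl 0
cutter 0
lid top 0.284 [0.518 0.333 0.257] 901
```

Thermometer lies flat on the board, the lid stands open, the bystanders have not moved and the gripper is clear.

```bash
python3 -c "
from cell import arm; print(arm.sign_off())"
```

```text
the job is handed in; nothing more can be done
None
```

The whole job was carried out in the order asked and handed in at about 29 s: the lid stands open, the thermometer lies flat on the board, and nothing else moved on camera; the button squeeze is inferred from the 35 N grip over it, because the finger width could not confirm it.

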